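# Lock a head tube in the holding fixture

### The arm

A 6-joint arm with a two-finger parallel gripper is mounted at the origin on the work surface. World frame = base frame: x ahead of the robot, y to its left, z up, the work surface at z = 0. Lengths are in m, angles in rad, forces in N, time in s.
With the tool pointing down it reaches from about 0.35 to 0.975 m from the base axis. Payload 4.9 kg.
Tool frame: the origin (TCP) lies midway between the tips of the shut fingers; the grasp point (between the pads) lies 19 mm behind it; z points along the fingers, y is the line along which they close (so a half turn about z gives the same grasp; the last joint's range is limited). The gripper opens to 85 mm and grips with 20 to 120 N. Pads are 22 mm wide; open, the fingers measure 114 mm over their backs; the gripper's body (76 mm by 85 mm) begins 54 mm behind the grasp point. The pads swing forward as they close: fully open they stand 13 mm farther back than shut.
Start: joints at [-1.256, 0.053, 1.613, -0, 1.476, -0.119], TCP at [0.263, -0.567, 0.231] pointing down, gripper open.
Joint ranges: [-3.01, 3.01], [-1.01, 2.22], [0.06, 2.58], [-1.02, 4.17], [0.09, 2.62], [-3.14, 3.14]. Speed limits (rad/s): [2.57, 2.57, 3.14, 3.14, 3.14, 3.14].

### API

Orientations are given as a unit quaternion [w, x, y, z].
In Python, from plant import state, grab_frame, job_done, cut_out, place_of gives the robot as it stands.
- The arm moves only by the tool jog_arm, never from a script. Its argument "motion" is text: rows parted by semicolons, each of 7 numbers parted by spaces: the opening in per cent of the stroke, from 0 (shut) to 100 (fully open), then the shift along the tool's x, y, z as a fraction of full scale, then the turn, a rotation vector about the tool's x, y, z as a fraction of full scale. A call has exactly 5 rows; each row is the pose to reach, as a shift and turn from the pose commanded when the call began, along the tool's axes at that moment; what a row does not reach only later rows make up. Full scale, the value 1, is 50 cm for a shift and 1.5 rad for a turn. A row lasts 1/8 s, in which the tool goes at most 62.5 mm and 10.7 degrees, less where a joint would pass 70% of its speed; a pose out of reach is approached as far as the arm can. A call with a number of a shift or a turn outside -1 to 1 is refused whole. A call with a gripper value outside its range is refused whole. The fingers move at their own pace and stop on an object; the grip force is fixed at half the most. Time passes only in rows, so rows that repeat a pose let the fingers close, or fill a call up. It gives the time, the measured TCP pose, the force, the opening and the grip force at its end, in the units of the state.
- state(): the state, without advancing time (a new reading comes with each control period).
- grab_frame(name): name is "scene" or "top"; returns a dict with "color" (420x560x3 uint8, red, green, blue), "range_z" (420x560 float32, m along the optical axis (not along the pixel's ray), 0 where there is no reading), "intrinsics" (3x3 intrinsics, pixels), "world_from_camera" (4x4, takes a point from camera to world coordinates). Camera axes: x right, y up, looking along -z (the intrinsics and any distortion apply to the point x, -y, -z); pixel columns grow to the right and rows downward; lengths in m; the calibration is good to about 2 mm. A picture is of the moment at which its call begins.
- job_done(): hands the job in; it is judged then, once.
Trained networks look in the newest picture that a camera, given by its name, has taken for a name from the list of things; names that differ only in an ending like _2 or _b are one class to them, and where a whole thing is asked for, a point or a joint stands for the part that bears it (a point fixed in the world has none). Each returns a list of dicts, best first, with "p" (0 to 1); they miss things now and then, are a little off and sometimes report something else, mostly with a low value. They report only what shows in the picture. A call takes as long as a camera call. They do not tell look-alikes from the thing itself.
- cut_out(camera, thing): "pixels" (420x560 bool, what is visible of it).
- place_of(camera, thing): "at" ([x, y, z] in m, in world coordinates, good to about 4 mm: a listed point, or the origin of a listed thing).
The state is a dict: "time": time; "joint_pos": joint angles; "joint_vel": joint speeds; "joint_efforts": joint torques, N m; "tool_pos": TCP position; "tool_rot": TCP orientation; "contact_force": force on the tool from outside, world axes, zero at the start; "ft_torque": the same for the moment, N m; "gripper_width": opening from 0.0 (shut) to 1.0 (fully open); "grasp_force": force on a finger pad.
Only numpy, scipy, OpenCV 4.12 (cv2) and the standard library are available. Lean on these libraries where they do the work, as an engineer would, in place of code of your own. Each camera call takes 0.05 s, during which the arm holds its last target. There are 200 camera calls.

### The job

Clamp the head tube in the blue bench fixture: with a fingertip push the red-knobbed handle along its slot to the corner, so that the sprung brass cone seats in the tube and drives it onto the fixed cone, then push the handle over, away from the robot, to the very end of the short cross slot so that it is locked. Only push: do not grip or ram the knob and do not lift the tube; leave everything else on the bench where it is, and finish with the hand clear.

Things in the scene. Friction and masses are not known exactly. Their poses are not given: they have to be found in the camera images.
- fixture: Fixture fixed to the bench: aluminium base plate 160 x 420 x 14 mm carrying blue blocks. Origin: centre of the plate's underside. Its x points across the plate, away from the robot; its y along the tube, from tailstock to headstock; z up. Barrel, quill, cones and tube share one axis along y, at x 0, z 85 mm. Nothing on it but the handle is higher than 120 mm.
- barrel_end (a point): Front end of the tailstock's steel barrel, on its axis, 85 mm above the bench, at the fixture's y -80 mm. The barrel reaches back from here to y -195; 52 mm in diameter (59 at its dark collars). In its upper side is the L-shaped slot, 13 mm wide: long leg along y, cross slot at y -115.
- quill (a joint): Travel in m of quill and handle along the long leg, to the fixture's +y. 0 = fully back; 0.057 = the pin is at the slot's end in the corner. The cross slot can be entered only from about 0.053. Stays where it is left: friction 8 N; in the last 15 mm it also moves the tube and presses the cone's spring, up to 6 N more (about 14 N in all).
- handle (a joint): Swing in rad of the handle about the barrel axis. 0 = in the long leg, leaning 20 degrees from upright towards the robot (play about 0.09 either way); grows as it goes over to the fixture's +x, away from the robot. The end of the cross slot stops it at about 1.22 (50 degrees beyond upright). Stays where it is left; some 2 to 4 N at the knob move it.
- knob (a point): Centre of the red ball knob, 30 mm in diameter, on a stem 8.5 mm thick, 88 mm from the barrel axis. In the long leg: 168 mm above the bench, 30 mm to the robot's side of the barrel axis. At the end of the cross slot: about 141 mm high, 67 mm beyond the axis. Its y in the fixture's frame is -170 mm plus the quill's travel.
- tube: Loose steel head tube, 44 mm outside, 36 mm inside, 130 mm long, 0.2 kg, lying in two V-blocks, axis 85 mm above the bench. Origin: its centre; its y is its axis, along the fixture's y. It starts 3 to 10 mm short of its seat on the fixed cone; seated, its centre is at the fixture's y 66 mm. The quill's cone drives it there.
- crown_race: Bystander: loose dark steel ring, 40 mm across, 10 mm high, on the fixture's base plate on the far side of the tube. Origin: centre of its underside.
- screwdriver: Bystander: screwdriver lying on the bench on the robot's side, to the right.
- wrench: Bystander: steel wrench 170 mm long, lying on the bench to the right of the fixture.
- caliper: Bystander: steel caliper with a black display, 190 mm long, lying on the bench on the robot's side, to the left.
- oil_bottle: Bystander: yellow oil bottle with red cap, 60 mm in diameter, 160 mm high, standing beyond the fixture. Origin: centre of its underside.
- bb_shell: Bystander: steel bottom-bracket shell, a tube 42 mm in diameter, 68 mm high, standing beyond the fixture. Origin: centre of its underside.
- tube_offcut: Bystander: green tube offcut, 35 mm in diameter, 85 mm high, standing beyond the fixture. Origin: centre of its underside.
Mind the look-alikes: they are no part of the job. Leave any pink look-alike of the tube alone.

How it is judged:
On the way, in this order (a step that is already met when the one before it is completed fails the run):
1. the handle has been pushed along the slot to the corner, not yet swung over (value of joint quill above 0.0525 m and value of joint handle below 0.3 rad), for 0.1 s.
2. the handle has been swung to the end of the cross slot (value of joint quill above 0.0525 m and value of joint handle above 1.08 rad), for 0.2 s.
At the end, for the whole second after the job is handed in: Quill home in the cross slot (travel over 52 mm), handle at the end of the cross slot (swing over 1.08 rad of about 1.22), the tube at rest between the cones within 3 to 4 mm of its seat along the axis, in its V-blocks and square to within 0.06 rad (value of joint quill above 0.052 m and value of joint handle above 1.08 rad and y of tube in the frame of fixture between 0.063 and 0.07 m and z of tube in the frame of fixture between 0.082 and 0.09 m and angle between the y axis of tube and the y axis of fixture, either way round below 0.06 rad and linear speed of tube below 0.02 m/s); the robot touches nothing.
It fails at once if the tube is lifted out of its V-blocks (z of tube in the frame of fixture above 0.097 m).
It fails at once if the handle is squeezed or rammed with more than 35 N (contact force between the fingers and handle above 35 N).
It fails at once if a bystander (ring, screwdriver, wrench, caliper, bottle, shell or offcut) is moved by more than 30 mm (distance of any of crown_race, screwdriver, wrench, caliper, oil_bottle, bb_shell, tube_offcut from where it was at the start of the episode above 0.03 m).
It also fails if it takes over 62 s, if anything falls off the work surface, if the arm or the gripper's body presses on something with over 40 N, if the wrist force passes 120 N, or if a joint passes its speed limit or range.

## Working session

There is one attempt and no reset: what is moved stays moved. The work goes in short steps, Python scripts to look and compute and a tool call to move; the robot and the scene stay as the last step left them, time stands still between calls to the robot, and variables do not carry over. Pictures are saved under pics/ and viewed, at most 10 in all, crops included, and the job is handed in when it is done.

Besides the shell and the picture viewer there is one more tool, called after "Request:" as a command line: name --argument value ..., lists and objects as JSON in quotes. jog_arm: Moves the arm, as the interface text tells. Shift numbers are shares of 50 cm and turn numbers shares of 1.5 rad, none past 1 either way. Its arguments: {"type":"object","properties":{"motion":{"type":"string"}},"required":["motion"]}

```bash
mkdir -p pics
cat > h.py <<'E'
import numpy as np,cv2
from plant import state,grab_frame,job_done,cut_out,place_of
def save(cam,name):
    f=grab_frame(cam); cv2.imwrite('pics/'+name,f['color'][:,:,::-1]); return f
def pts(f,mask):
    v,u=np.nonzero(mask&(f['range_z']>0)); z=f['range_z'][v,u]; K=f['intrinsics']
    p=np.c_[(u-K[0,2])/K[0,0]*z,-(v-K[1,2])/K[1,1]*z,-z,np.ones_like(z)]
    return (p@f['world_from_camera'].T)[:,:3]
E
python3 - <<'E'
from h import *
np.set_printoptions(precision=4,suppress=True)
for c in('scene','top'):
    f=save(c,c+'1.png'); 
    for t in('knob','barrel_end','fixture','tube'):
        for r in place_of(c,t)[:3]: print(c,t,np.round(r['at'],4),round(r['p'],2))
    for r in cut_out(c,'knob')[:2]:
        m=r['pixels'];v,u=np.nonzero(m);p=pts(f,m);print('cut',u.mean(),v.mean(),len(u),np.median(p,0),p.min(0),p.max(0))
s=state();print(s['tool_pos'],s['tool_rot'],s['time'],s['contact_force'])
E
```

```text
scene knob [0.4762 0.0014 0.1686] 0.57
scene barrel_end [0.5307 0.0693 0.0883] 0.68
scene barrel_end [0.5576 0.1381 0.0035] 0.61
scene fixture [0.5592 0.1387 0.0024] 0.95
scene fixture [0.5768 0.1953 0.088 ] 0.33
scene tube [0.5746 0.1949 0.0882] 0.84
scene tube [0.2518 0.4118 0.0211] 0.83
scene tube [0.6158 0.5014 0.0221] 0.64
cut 261.65806451612906 183.69677419354838 155 [ 0.488  -0.0016  0.1676] [ 0.2634 -0.0378 -0.0042] [0.5035 0.0135 0.1853]
top knob [0.4804 0.002  0.1665] 0.6
top barrel_end [0.5296 0.0645 0.0837] 0.71
top fixture [0.5554 0.1375 0.    ] 0.87
top fixture [ 0.7822  0.1568 -0.0033] 0.73
top tube [0.5742 0.2004 0.0863] 0.96
top tube [0.2545 0.4091 0.0242] 0.77
cut 285.2230215827338 217.38129496402877 139 [0.4766 0.0016 0.1771] [ 0.4618 -0.0142  0.0242] [0.5063 0.0138 0.1859]
[ 0.2627 -0.5671  0.2313] [0.     0.9766 0.2152 0.    ] 0.6 [-0.593   0.4832  0.186 ]
```

View pics/scene1.png

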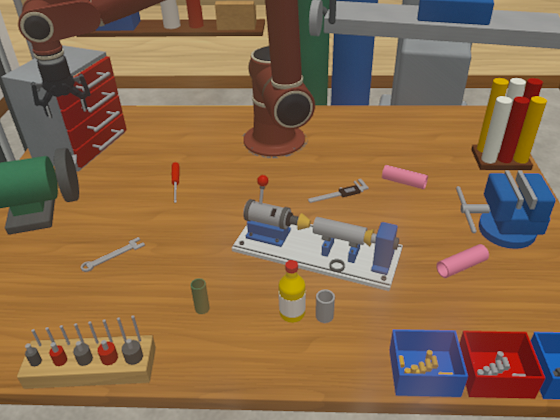

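View pics/top1.png

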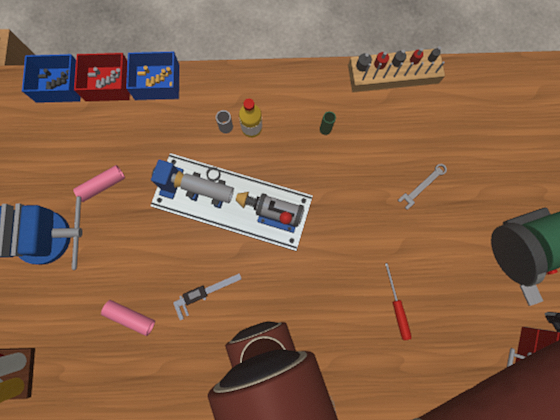

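The knob is at (262,181) in the scene view and (285,217) in the top view. The blue fixture is the one carrying the grey steel tube at (205,187) in the top view. The pink tubes at (100,183) and (128,317) are look-alikes lying on the bench, so I'll leave them alone. Next I'll refine the fixture pose from the plate and confirm it with a crop.

Run:
```python
from h import *
np.set_printoptions(precision=4,suppress=True)
f=grab_frame('top');s=grab_frame('scene')
P=[]
for g in(f,s):
    img=g['color'].astype(int);a=(img.min(2)>150)&(img.max(2)-img.min(2)<40)
    n,l,st,_=cv2.connectedComponentsWithStats(a.astype(np.uint8))
    p=pts(g,a); p=p[(abs(p[:,2]-.014)<.008)&(np.hypot(p[:,0]-.557,p[:,1]-.138)<.26)];P.append(p)
    (c,wh,ang)=cv2.minAreaRect((p[:,:2]*1000).astype(np.float32));print(c,wh,ang,len(p),p[:,2].mean())
    r=(g['color'][:,:,0]>150)&(g['color'][:,:,1:].max(2)<60)
    q=pts(g,r);q=q[(np.hypot(q[:,0]-.478,q[:,1]-.002)<.03)&(q[:,2]>.14)];
    # sphere fit r=15mm
    from scipy.optimize import least_squares
    o=least_squares(lambda c:np.linalg.norm(q-c,axis=1)-.015,[.478,.002,.168],loss='soft_l1',f_scale=.002).x
    print('knob',o,len(q),q.min(0),q.max(0))
c=f['color'][140:260,140:330,::-1];cv2.imwrite('pics/crop.png',cv2.resize(c,None,fx=4,fy=4,interpolation=cv2.INTER_CUBIC))
```

```text
(473.7878112792969, 169.06387329101562) (418.86187744140625, 335.0680847167969) 71.22887420654297 4575 0.013626250483793298
knob [0.4753 0.0004 0.1678] 63 [ 0.4674 -0.0073  0.172 ] [0.4872 0.0114 0.1839]
(479.3905029296875, 167.81570434570312) (418.81378173828125, 329.6923522949219) 71.2539291381836 3441 0.014235525897999882
knob [ 0.4784 -0.0008  0.1673] 53 [ 0.4772 -0.0095  0.1709] [0.4957 0.0134 0.1843]
```

View pics/crop.png

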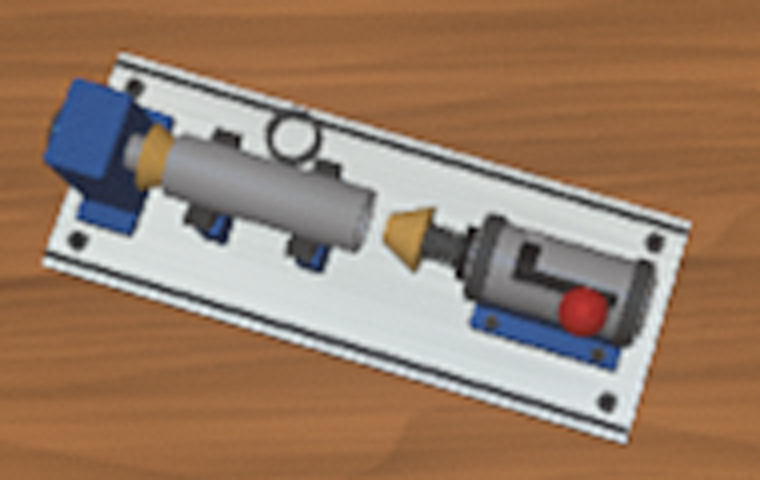

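The crop confirms the target: steel tube in the V-blocks, brass cone, L-slot, and the red knob at about (583,312) at the back of the long leg. The rectangle fit also picked up the caliper, so I'll refit with a tighter cutoff.

Run:
```python
from h import *
np.set_printoptions(precision=4,suppress=True)
g0=[]
for cam in('top','scene'):
    g=grab_frame(cam)
    img=g['color'].astype(int);a=((img.min(2)>150)&(img.max(2)-img.min(2)<40)).astype(np.uint8)
    a=cv2.morphologyEx(a,cv2.MORPH_CLOSE,np.ones((5,5)))
    n,l,st,_=cv2.connectedComponentsWithStats(a)
    # component nearest plate
    best=max(range(1,n),key=lambda i:((np.hypot(*(pts(g,l==i)[:,:2]-[.557,.138]).T)<.15).sum()))
    p=pts(g,l==best);p=p[abs(p[:,2]-.014)<.006]
    (c,wh,ang)=cv2.minAreaRect((p[:,:2]*1000).astype(np.float32));print(cam,c,wh,ang,len(p))
```

```text
top (556.4703369140625, 141.1064453125) (419.028564453125, 160.95156860351562) 71.33844757080078 5152
scene (559.4390258789062, 140.7335205078125) (419.4984436035156, 164.87744140625) 71.78562927246094 3758
```

Request:
jog_arm --motion "0 0.079 -0.077 0 0 0 0.1; 0 0.158 -0.154 0 0 0 0.2; 0 0.237 -0.23 0 0 0 0.3; 0 0.316 -0.307 0 0 0 0.4; 0 0.395 -0.384 0 0 0 0.505"

```text
time: 1.42
tool_pos: [0.3616, -0.3083, 0.2315]
tool_rot: [0.0, 0.986, -0.164, 0.0]
contact_force: [0.1, -0.6, 0.3]
gripper_width: 0.003
grasp_force: 0.0
```

Request:
jog_arm --motion "0 0.005 -0.11 0 0 0 0; 0 0.01 -0.22 0 0 0 0; 0 0.015 -0.33 0 0 0 0; 0 0.02 -0.44 0 0 0 0; 0 0.024 -0.546 0 0 0 0"

```text
time: 2.05
tool_pos: [0.4599, -0.0531, 0.2317]
tool_rot: [0.0, 0.987, -0.161, 0.001]
contact_force: [1.4, -0.4, -0.3]
gripper_width: 0.001
grasp_force: 0.0
```

Request:
jog_arm --motion "0 0 0 0.06 0 0 0; 0 0 0 0.12 0 0 0; 0 0 0 0.16 0 0 0; 0 0 0 0.16 0 0 0; 0 0 0 0.16 0 0 0"

```text
time: 2.68
tool_pos: [0.46, -0.0551, 0.1524]
tool_rot: [0.0, 0.987, -0.161, 0.001]
contact_force: [0.2, -0.3, 0.9]
gripper_width: 0.001
grasp_force: 0.0
```

```bash
cat >> h.py <<'E'
def fx(p):
    d=np.array(p[:2])-[.557,.141]; return np.round([d@[.948,-.319],d@[.319,.948],p[2]],4)
def knob(cam):
    from scipy.optimize import least_squares
    g=grab_frame(cam);r=(g['color'][:,:,0]>150)&(g['color'][:,:,1:].max(2)<60)
    q=pts(g,r);F=np.array([fx(x) for x in q]);q=F[(F[:,0]>-.06)&(F[:,0]<.09)&(F[:,1]>-.2)&(F[:,1]<-.07)&(F[:,2]>.12)]
    if len(q)<8: return len(q)
    return np.round(least_squares(lambda c:np.linalg.norm(q-c,axis=1)-.015,np.median(q,0)-[0,0,.01],loss='soft_l1',f_scale=.002).x,4),len(q)
E
python3 - <<'E'
from h import *
s=state();print(fx(s['tool_pos']),s['contact_force'],s['time'])
print(knob('top'),knob('scene'))
f=save('scene','s2.png');c=f['color'][90:290,150:420,::-1];cv2.imwrite('pics/s2c.png',cv2.resize(c,None,fx=2.8,fy=2.8,interpolation=cv2.INTER_CUBIC))
E
```

```text
[-0.0294 -0.2168  0.1524] [ 0.20208818 -0.34839489  0.94552955] 2.675
(array([-0.0295, -0.1614,  0.1701]), 27) (array([-0.0296, -0.1582,  0.1666]), 56)
```

View pics/s2c.png

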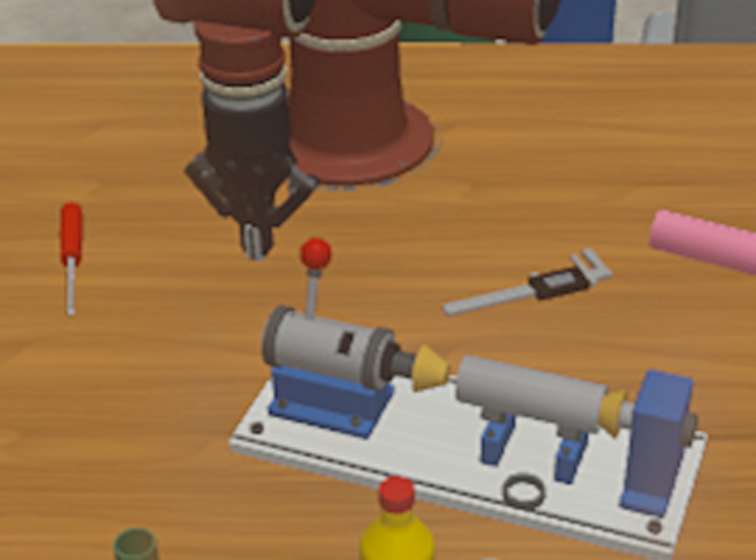

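The fingertip at (255,250) in the crop is level with the knob at (315,253) and behind it. I'll raise it slightly and start pushing along +y.

Request:
jog_arm --motion "0 0 -0.02 -0.012 0 0 0; 0 0 -0.035 -0.012 0 0 0; 0 0 -0.045 -0.012 0 0 0; 0 0 -0.053 -0.012 0 0 0; 0 0 -0.06 -0.012 0 0 0"

```text
time: 3.45
tool_pos: [0.4689, -0.0261, 0.1571]
tool_rot: [0.0, 0.987, -0.161, -0.0]
contact_force: [0.3, -2.3, 1.0]
gripper_width: -0.002
grasp_force: 1.4
```

Request:
jog_arm --motion "0 0 -0.006 0 0 0 0; 0 0 -0.012 0 0 0 0; 0 0 -0.018 0 0 0 0; 0 0 -0.024 0 0 0 0; 0 0 -0.03 0 0 0 0"

```text
time: 4.08
tool_pos: [0.473, -0.0141, 0.1572]
tool_rot: [0.003, 0.987, -0.161, -0.001]
contact_force: [-3.6, -7.4, 1.0]
gripper_width: 0.002
grasp_force: 4.1
```

Run:
```python
from h import *
s=state();print(fx(s['tool_pos']),s['contact_force'],s['time'])
print(knob('top'),knob('scene'))
```

```text
[-0.0302 -0.1738  0.1572] [-3.6236842  -7.37162707  1.00808234] 4.075
5 (array([-0.0323, -0.1465,  0.1693]), 55)
```

Request:
jog_arm --motion "0 0 -0.01 0 0 0 0; 0 0 -0.02 0 0 0 0; 0 0 -0.03 0 0 0 0; 0 0 -0.04 0 0 0 0; 0 0 -0.048 0 0 0 0"

```text
time: 4.8
tool_pos: [0.4805, 0.0082, 0.1572]
tool_rot: [0.003, 0.987, -0.161, -0.001]
contact_force: [-3.6, -10.2, 2.4]
gripper_width: -0.001
grasp_force: 5.1
```

Run:
```python
from h import *
s=state();print(fx(s['tool_pos']),s['contact_force'],s['time'])
print(knob('scene'))
```

```text
[-0.0302 -0.1502  0.1572] [ -3.63490362 -10.15143119   2.3823034 ] 4.8
(array([-0.0292, -0.1236,  0.1672]), 54)
```

Roughly 10 mm left. I'll go slowly and watch the force.

Request:
jog_arm --motion "0 0 -0.003 0 0 0 0; 0 0 -0.006 0 0 0 0; 0 0 -0.009 0 0 0 0; 0 0 -0.012 0 0 0 0; 0 0 -0.015 0 0 0 0"

```text
time: 5.48
tool_pos: [0.4827, 0.0148, 0.1572]
tool_rot: [0.004, 0.987, -0.161, -0.001]
contact_force: [-4.3, -10.7, 2.5]
gripper_width: -0.002
grasp_force: 6.1
```

Request:
jog_arm --motion "0 0 -0.001 0 0 0 0; 0 0 -0.002 0 0 0 0; 0 0 -0.003 0 0 0 0; 0 0 -0.004 0 0 0 0; 0 0 -0.004 0 0 0 0"

```text
time: 6.1
tool_pos: [0.4833, 0.0163, 0.1572]
tool_rot: [0.004, 0.987, -0.161, -0.001]
contact_force: [-4.9, -12.4, 2.1]
gripper_width: 0.002
grasp_force: 6.5
```

Run:
```python
from h import *
s=state();print(fx(s['tool_pos']),s['contact_force'],s['time'])
print(knob('scene'),knob('scene'))
```

```text
[-0.0301 -0.1417  0.1572] [ -4.86178945 -12.4232747    2.12941119] 6.1
(array([-0.03  , -0.1152,  0.1677]), 57) (array([-0.0296, -0.1151,  0.167 ]), 57)
```

Request:
jog_arm --motion "0 0 -0.001 0 0 0 0; 0 0 -0.002 0 0 0 0; 0 0 -0.003 0 0 0 0; 0 0 -0.004 0 0 0 0; 0 0 -0.004 0 0 0 0"

```text
time: 6.82
tool_pos: [0.4837, 0.0179, 0.1572]
tool_rot: [0.005, 0.987, -0.162, -0.001]
contact_force: [-6.4, -14.2, 2.3]
gripper_width: 0.002
grasp_force: 7.2
```

Request:
jog_arm --motion "0 0 -0.001 0 0 0 0; 0 0 -0.002 0 0 0 0; 0 0 -0.003 0 0 0 0; 0 0 -0.003 0 0 0 0; 0 0 -0.003 0 0 0 0"

```text
time: 7.45
tool_pos: [0.484, 0.0185, 0.1572]
tool_rot: [0.006, 0.987, -0.162, -0.002]
contact_force: [-7.4, -16.1, 3.4]
gripper_width: -0.005
grasp_force: 8.7
```

Run:
```python
from h import *
s=state();print(fx(s['tool_pos']),s['contact_force'],s['time'])
print(knob('scene'),knob('scene'))
```

```text
[-0.0301 -0.1394  0.1572] [ -7.40873557 -16.05381403   3.424266  ] 7.45
(array([-0.0313, -0.1116,  0.1687]), 57) (array([-0.0295, -0.1128,  0.168 ]), 57)
```

The push force has risen to 17.7 N with almost no further travel, and the knob is at y -0.112, so the handle is in the corner. I'll back off and go round to the robot's side of the knob.

Request:
jog_arm --motion "0 0 0.03 0 0 0 0; 0 0 0.06 0 0 0 0; 0 -0.06 0.06 0.01 0 0 0; 0 -0.11 0.06 0.03 0 0 0; 0 -0.11 0.04 0.03 0 0 0"

```text
time: 8.18
tool_pos: [0.4256, 0.0216, 0.1411]
tool_rot: [-0.0, 0.987, -0.162, -0.001]
contact_force: [-0.0, 0.2, -0.4]
gripper_width: 0.003
grasp_force: 0.0
```

Request:
jog_arm --motion "0 0 -0.03 0 0 0 0; 0 0 -0.06 0 0 0 0; 0 0 -0.093 0 0 0 0; 0 0 -0.093 0 0 0 0; 0 0 -0.093 0 0 0 0"

```text
time: 8.8
tool_pos: [0.4418, 0.0656, 0.1422]
tool_rot: [0.0, 0.987, -0.161, -0.0]
contact_force: [-0.7, 0.3, -0.1]
gripper_width: 0.001
grasp_force: 0.0
```

Run:
```python
from h import *
s=state();print(fx(s['tool_pos']),s['contact_force'],s['time'])
print(knob('scene'),knob('top'))
print([fx(r['at']) for c in('scene','top') for r in place_of(c,'tube')[:2]])
f=save('scene','s3.png');c=f['color'][90:290,150:420,::-1];cv2.imwrite('pics/s3c.png',cv2.resize(c,None,fx=2.8,fy=2.8,interpolation=cv2.INTER_CUBIC))
```

```text
[-0.0852 -0.1082  0.1422] [-0.6856877   0.30372555 -0.10151281] 8.8
(array([-0.0299, -0.1118,  0.1672]), 55) 0
[array([-0.3755,  0.1631,  0.0226]), array([0.0004, 0.0645, 0.0871]), array([-0.3713,  0.1549,  0.0206]), array([-0.0009,  0.0659,  0.0873])]
```

View pics/s3c.png

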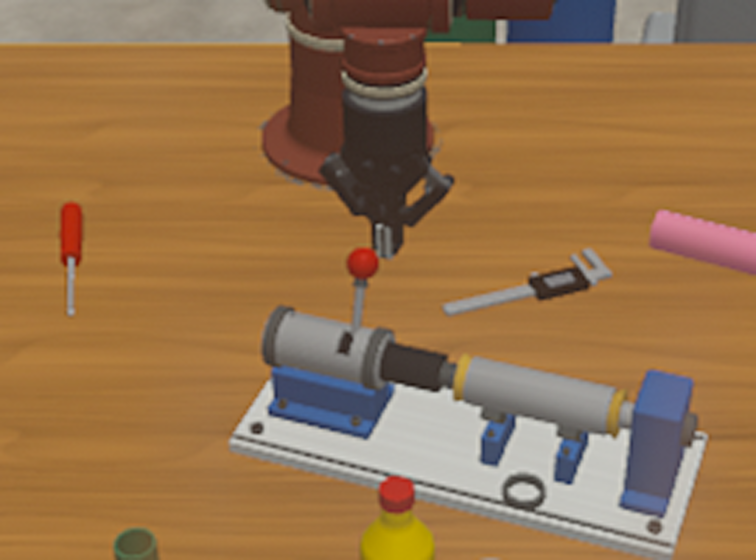

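The cones are seated in the tube and the handle is in the corner, with the knob at (362,263) in the crop and the finger at (385,240) on the robot's side of it. Next I'll push across along +x.

Request:
jog_arm --motion "0 0.01 0.012 0 0 0 0; 0 0.025 0.012 0 0 0 0; 0 0.04 0.012 0 0 0 0; 0 0.053 0.012 0 0 0 0; 0 0.065 0.012 0 0 0 0"

```text
time: 9.68
tool_pos: [0.4707, 0.0496, 0.1423]
tool_rot: [-0.0, 0.987, -0.161, -0.001]
contact_force: [-2.4, 1.0, 2.7]
gripper_width: -0.003
grasp_force: 1.6
```

Request:
jog_arm --motion "0 0.012 0 0 0 0 0; 0 0.024 0 0 0 0 0; 0 0.036 0 0 0 0 0; 0 0.048 0 0 0 0 0; 0 0.06 0 0 0 0 0"

```text
time: 10.3
tool_pos: [0.4995, 0.0398, 0.1423]
tool_rot: [0.0, 0.987, -0.161, 0.0]
contact_force: [-0.9, 0.1, 0.9]
gripper_width: 0.004
grasp_force: 0.9
```

Run:
```python
from h import *
s=state();print(fx(s['tool_pos']),s['contact_force'],s['time'])
print(knob('scene'))
```

```text
[-0.0222 -0.1143  0.1423] [-0.94955952  0.05217613  0.94744759] 10.3
(array([ 0.0035, -0.1125,  0.1731]), 59)
```

Request:
jog_arm --motion "0 0.012 0 0 0 0 0; 0 0.024 0 0 0 0 0; 0 0.036 0 0 0 0 0; 0 0.048 0 0 0 0 0; 0 0.06 0 0 0 0 0"

```text
time: 10.98
tool_pos: [0.5274, 0.0303, 0.1416]
tool_rot: [0.0, 0.987, -0.161, -0.001]
contact_force: [-0.7, 0.5, -2.2]
gripper_width: -0.003
grasp_force: 1.0
```

Request:
jog_arm --motion "0 0.01 0 0 0 0 0; 0 0.02 0 0 0 0 0; 0 0.03 0 0 0 0 0; 0 0.04 0 0 0 0 0; 0 0.05 0 0 0 0 0"

```text
time: 11.6
tool_pos: [0.5511, 0.0224, 0.1419]
tool_rot: [0.0, 0.987, -0.161, -0.001]
contact_force: [-3.0, 0.7, -2.7]
gripper_width: -0.002
grasp_force: 1.8
```

Run:
```python
from h import *
s=state();print(fx(s['tool_pos']),s['contact_force'],s['time'])
print(knob('scene'))
```

```text
[ 0.0323 -0.1143  0.1419] [-2.95780291  0.66686663 -2.69507101] 11.6
(array([ 0.0583, -0.1128,  0.1506]), 65)
```

Request:
jog_arm --motion "0 0.004 0 0 0 0 0; 0 0.008 0 0 0 0 0; 0 0.012 0 0 0 0 0; 0 0.016 0 0 0 0 0; 0 0.018 0 0 0 0 0"

```text
time: 12.28
tool_pos: [0.5608, 0.0194, 0.1432]
tool_rot: [-0.0, 0.987, -0.161, 0.001]
contact_force: [-2.2, 0.4, 0.6]
gripper_width: -0.003
grasp_force: 0.8
```

Request:
jog_arm --motion "0 0.001 0 0 0 0 0; 0 0.002 0 0 0 0 0; 0 0.003 0 0 0 0 0; 0 0.004 0 0 0 0 0; 0 0.004 0 0 0 0 0"

```text
time: 12.9
tool_pos: [0.5618, 0.019, 0.1424]
tool_rot: [-0.0, 0.987, -0.161, 0.0]
contact_force: [-1.9, 1.1, 0.5]
gripper_width: -0.0
grasp_force: 1.2
```

Run:
```python
from h import *
s=state();print(fx(s['tool_pos']),s['contact_force'],s['time'])
print(knob('scene'))
```

```text
[ 0.0434 -0.1141  0.1424] [-1.94877999  1.05041763  0.51246922] 12.9
(array([ 0.0686, -0.1139,  0.1406]), 67)
```

Request:
jog_arm --motion "0 0.001 0 0 0 0 0; 0 0.002 0 0 0 0 0; 0 0.003 0 0 0 0 0; 0 0.004 0 0 0 0 0; 0 0.005 0 0 0 0 0"

```text
time: 13.58
tool_pos: [0.563, 0.0186, 0.1416]
tool_rot: [-0.0, 0.987, -0.161, -0.002]
contact_force: [-5.2, 3.3, 1.5]
gripper_width: -0.001
grasp_force: 3.1
```

The force is rising against the end stop. One small nudge more, then I'll retract.

Request:
jog_arm --motion "0 0.001 0 0 0 0 0; 0 0.002 0 0 0 0 0; 0 0.003 0 0 0 0 0; 0 0.003 0 0 0 0 0; 0 0.003 0 0 0 0 0"

```text
time: 14.2
tool_pos: [0.5636, 0.0183, 0.1413]
tool_rot: [-0.0, 0.987, -0.161, -0.003]
contact_force: [-8.7, 3.8, 0.9]
gripper_width: -0.002
grasp_force: 4.1
```

Request:
jog_arm --motion "0 -0.05 0 0 0 0 0; 0 -0.12 0 0 0 0 0; 0 -0.12 0 -0.1 0 0 0; 0 -0.2 0 -0.2 0 0 0; 0 -0.25 0 -0.25 0 0 0"

```text
time: 14.82
tool_pos: [0.448, 0.0572, 0.2713]
tool_rot: [-0.0, 0.987, -0.161, 0.004]
contact_force: [-0.3, 0.4, 0.3]
gripper_width: 0.003
grasp_force: 0.0
```

Run:
```python
from h import *
s=state();print(fx(s['tool_pos']),s['contact_force'],s['time'])
k=knob('scene');print(k,knob('top'))
print([fx(r['at']) for c in('scene','top') for r in place_of(c,'tube')[:3]])
f=save('scene','s4.png');c=f['color'][90:290,150:420,::-1];cv2.imwrite('pics/s4c.png',cv2.resize(c,None,fx=2.8,fy=2.8,interpolation=cv2.INTER_CUBIC))
```

```text
[-0.0767 -0.1142  0.2713] [-0.3397194   0.39917174  0.26225931] 14.825
(array([ 0.0684, -0.1133,  0.1405]), 63) 0
[array([-0.3771,  0.1638,  0.0224]), array([0.0025, 0.0643, 0.0873]), array([-0.0596,  0.3611,  0.0225]), array([-0.3694,  0.1568,  0.0246])]
```

View pics/s4c.png

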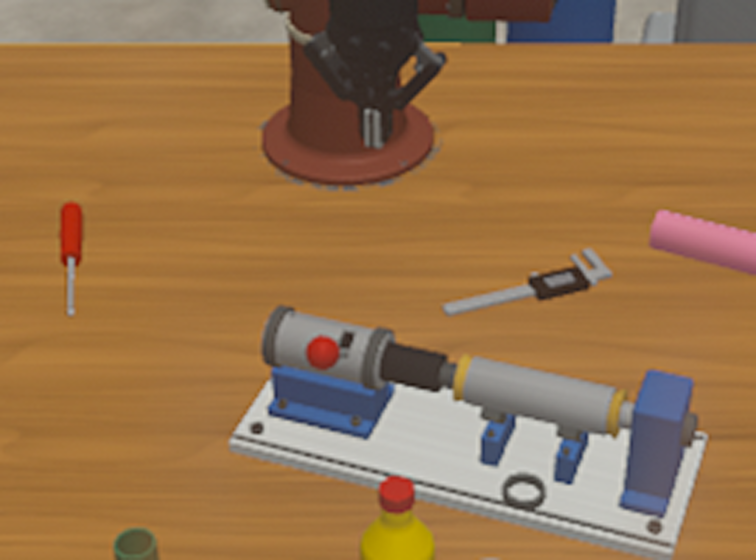

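The handle is over at the end of the cross slot, with the knob at (322,352) in the crop. The tube sits between the cones, the bystanders haven't moved and the hand is clear.

```bash
python3 -c "
from plant import job_done;print(job_done())"
```

```text
the job is handed in; nothing more can be done
None
```

The job is handed in: the tube is seated between the cones, the handle is at the end of the cross slot by camera (about 51° past upright), and the hand is clear. The hand-in call returned no verdict.

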